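# Uncap the test light and switch its supply on through pre-charge

### The arm

A 6-joint arm with a two-finger parallel gripper is mounted at the origin on a cart in front of the work surface, level with it; the furniture and walls round the work are solid. World frame = base frame: x ahead of the robot, y to its left, z up, the work surface at z = 0. Lengths are in m, angles in degrees, forces in N, time in s.
With the tool pointing down it reaches from about 0.35 to 0.875 m from the base axis. Payload 4.2 kg.
Tool frame: the origin (TCP) lies midway between the tips of the shut fingers; the grasp point (between the pads) lies 19 mm behind it; y points along the fingers, z is the direction in which the jaws open and shut, and the axes are right-handed (so a half turn about y gives the same grasp; the last joint's range is limited). The gripper opens to 87 mm and grips with 3 to 60 N. Pads are 19 mm wide; open, the fingers measure 117 mm over their backs; the gripper's body (75 mm by 190 mm) begins 51 mm behind the grasp point.
Start: joints at [14.817, 22.042, 0.453, 0, -68.411, -14.817], TCP at [0.625, 0, 0.223] pointing down, gripper open.
Joint ranges: [-179.83, 179.83], [-69.29, 118.12], [-61.27, 80.66], [-181.25, 117.63], [-171.15, -9.14], [-177.46, 177.46]. Speed limits (degrees/s): [159.86, 159.86, 180, 180, 180, 180].

### API

Orientations are given as [roll, pitch, yaw] about the fixed x, y, z axes, in that order (R = Rz(yaw) Ry(pitch) Rx(roll)).
In Python, from workcell import env gives the robot as it stands. The module is installed in compiled form; this text tells all that it offers. Calls block until the motion is done:
- env.goto(position, orientation): joint-space move of the TCP to a pose.
- env.move_straight(position, rotation=None, rate=0.15, force_limit=None): straight line of the TCP; rotation=None keeps the orientation; rate is the mean speed in m/s. With force_limit (N) it stops when the force on the tool has changed by that much, and returns True; else False.
- env.set_joints(angles): joint-space move.
- env.gripper_to(opening, grasp_force=None): opening from 0.0 (shut) to 1.0 (fully open); grasp_force is the grip in N (None keeps the last); returns when the fingers have stopped.
- env.dwell(seconds).
- env.inverse_kinematics(position, orientation): joint angles nearest the present ones, or None.
- env.read_state(): the state.
- env.grab_frame(name): name is "scene" or "side" or "wrist"; returns a dict with "image" (480x640x3 uint8, blue, green, red), "fx", "fy", "cx", "cy" (pixels), "position" and "orientation" of the camera in the world. Camera axes: x right, y up, looking along -z (the intrinsics and any distortion apply to the point x, -y, -z); pixel columns grow to the right and rows downward; lengths in m; the calibration is good to about 2 mm. The wrist camera is an equidistant fisheye: a pixel r from the principal point sees the ray r / f radians off the axis. A picture is of the moment at which its call begins. There is no depth.
A pose or a line that the arm cannot do raises env.Unreachable and nothing moves.
- env.close_job(): hands the job in, once; it reports no verdict.
Trained networks look in a picture, given as the dict that the camera call returned (one of the last four; its "shot" number tells which), for a name from the list of things; names that differ only in an ending like _2 or _b are one class to them, and where a whole thing is asked for, a point or a joint stands for the part that bears it (a point fixed in the world has none). Each returns a list of dicts, best first, with "score" (0 to 1); they miss things now and then, are a little off and sometimes report something else, mostly with a low value. They report only what shows in the picture. A call takes as long as a camera call.
- env.search_frame(picture, thing): "xyz" ([x, y, z] in m, in world coordinates, good to about 4 mm: the middle of the surface that is visible of it).
- env.trace(picture, thing): "mask" (480x640 bool, what is visible of it).
The state is a dict: "clock": time; "joint_positions": joint angles; "qvel": joint speeds; "joint_torque": joint torques, N m; "position": TCP position; "tool_rot": TCP orientation; "force": force on the tool from outside, world axes, zero at the start; "wrist_torque": the same for the moment, N m; "opening": opening from 0.0 (shut) to 1.0 (fully open).
Only numpy, scipy, OpenCV 4.12 (cv2) and the standard library are available. Lean on these libraries where they do the work, as an engineer would, in place of code of your own. Each camera call takes 0.05 s, during which the arm holds its last target.

### The job

Bring the camera test light into service: lift the dust cap off the light and set it down, open side down, in its round rest (put it down, do not drop it). Then switch on the supply with the press-to-turn isolator handle: press it in and turn it clockwise from off to the middle (pre-charge) position, let it spring up there and take your hand off it for about a second, then press and turn it on to the last position (on), so that it springs up and latches there. Never force the handle round while it is up and locked, and leave the screwdriver, loose camera module and parts cup where they are.

Things in the scene. Friction and masses are not known exactly. Their poses are not given: they have to be found in the camera images.
- isolator: The isolator, fixed: grey box 90 x 90 mm, 42 mm high, on a steel foot 116 mm along its x. Origin: centre of its underside, on the handle's turning axis; z up. An aluminium collar 60 mm across round the handle tops out at 50 mm. Steel marks on the box top show where the handle's nose points: one pip (off) along +x, two pips (pre-charge) 60 degrees and a bar (on) 120 degrees clockwise from it.
- handle_grip (a point): Grip point of the handle: on its vertical turning axis, 75 mm above the bench when up. The handle is a black upright bar on a 52 mm disc: flat parallel sides 14 mm apart across the point's y, flat for 40 mm along x; when up it spans 56 (disc top) to 88 mm above the bench. Its x points to its slim nose (tip 37 mm from the axis; the round tail ends at 29 mm); z up.
- handle (a joint): Handle angle, rad, growing clockwise from above: 0 off, 1.047 pre-charge, 2.094 on; end stops 0.07 beyond off and on. Up, it is locked in one of these, with 0.05 of play. It turns only while pressed in 5 mm or more, then easily (under 0.3 N m). Released between positions it stays down (about 4 mm in), and springs up only when turned to within about 0.1 of a position.
- plunger (a joint): How far the handle is pressed in, m: 0 up (latched), 0.0075 fully in (hard stop). The spring pushes up with 7 N at the top and 11 N at the bottom.
- lamp: The test light, fixed to the bench, pointing up: dark foot 72 mm across, finned aluminium body 58 mm across up to 46 mm, black lens barrel 34 mm across from 46 to 74 mm with a chamfered edge. Origin: centre of its underside.
- cap: The dust cap: loose black cup, 45 mm outside, 30 mm high, about 60 g, inside 38 mm across and 25 mm deep, open side down. It sits loosely over the lens barrel, its rim 49 mm and its top 79 mm above the bench; pulled straight up it comes free after 25 mm. Origin: centre of its open rim (the underside); z up through its closed top.
- cap_rest: The cap's rest: shallow round aluminium dish fixed to the bench, 68 mm across, rim 12 mm high, inner floor 4 mm above the bench and about 57 mm across; the cap stands in it with some 6 mm of play. Origin: centre of its underside, z up.
- driver: Bystander: blue-handled screwdriver, 142 x 18 x 17 mm, lying on the bench.
- loose_module: Bystander: black camera module with a pale face, 24 x 56 mm, standing 53 mm high.
- cup: Bystander: small dark open parts cup, 56 mm across, 27 mm high.

How it is judged (in metres and radians):
On the way, in this order (a step that is already met when the one before it is completed fails the run):
1. the dust cap stands released and upright, open side down, in its rest (horizontal distance between cap and cap_rest below 0.009 m and z of cap in the frame of cap_rest between 0.001 and 0.008 m and angle between cap's own z axis and vertical below 0.12 rad and contact force between the fingers and cap below 0.1 N and linear speed of cap below 0.03 m/s), for 0.2 s.
2. the handle is latched (sprung up) in the middle, pre-charge position, with the gripper off it, for half a second (value of joint handle between 0.9172 and 1.1772 rad and value of joint plunger below 0.002 m and contact force between the fingers and isolator below 0.1 N), for 0.5 s.
At the end, for the whole second after the job is handed in: The cap rests in its dish (centre within 9 mm of the dish's, rim on the floor within 4 mm, upright within 0.12 rad), released; the handle is at on (above 1.96 rad) and sprung up (pressed in less than 2 mm), at rest (all of step 1 and value of joint handle above 1.96 rad and value of joint plunger below 0.002 m and velocity of joint handle below 0.05 rad/s); the robot touches nothing.
It fails at once if the cap is dropped (falls freely faster than 0.6 m/s) (contact force between the fingers and cap below 0.01 N and linear speed of cap above 0.6 m/s).
It fails at once if the locked handle is forced: it stands more than about 0.15 rad away from every position while pressed in less than 1.5 mm (value of joint plunger below 0.0015 m and (value of joint handle between 0.15 and 0.9 rad or value of joint handle between 1.2 and 1.94 rad)).
It fails at once if the blue-handled screwdriver is moved by more than 20 mm (distance of driver from where it was at the start of the episode above 0.02 m).
It fails at once if the camera module is moved by more than 20 mm (distance of loose_module from where it was at the start of the episode above 0.02 m).
It fails at once if the parts cup is moved by more than 20 mm (distance of cup from where it was at the start of the episode above 0.02 m).
It also fails if it takes over 64 s, if anything falls off the work surface, if the arm or the gripper's body presses on something with over 40 N, if the wrist force passes 120 N, or if a joint passes its speed limit or range.

## Working session

There is one attempt and no reset: what is moved stays moved. The work goes in short steps, each a Python script; the robot and the scene stay as the last script left them, time stands still between calls to the robot, and variables do not carry over. Pictures are saved under pics/ and viewed, and the job is handed in when it is done.

```bash
mkdir -p pics; ls
python3 - <<'E'
from workcell import env
import cv2
s=env.read_state(); print(s)
for n in ["scene","side","wrist"]:
    f=env.grab_frame(n); cv2.imwrite(f"pics/{n}0.png",f["image"])
    print(n,{k:v for k,v in f.items() if k!="image"})
    for t in ["isolator","handle_grip","lamp","cap","cap_rest","driver","loose_module","cup"]:
        r=env.search_frame(f,t); print(t,[(d["xyz"],d["score"]) for d in r[:2]])
E
```

```text
pics
{'clock': 0.0, 'joint_positions': array([ 1.48158838e+01,  2.20896027e+01,  3.78947248e-01, -2.98460616e-02,
       -6.84125547e+01, -1.48152632e+01]), 'qvel': array([-0.07109278,  0.07845336,  0.05352061,  0.05329739, -0.04643228,
        0.02920126]), 'joint_torque': array([ 5.69075401e-04, -3.90661991e+01,  1.87403029e+01,  4.22001421e+00,
        1.09914420e-02, -1.81494070e-04]), 'position': array([6.24379560e-01, 1.12939169e-05, 2.21463926e-01]), 'tool_rot': array([-8.98737930e+01,  4.69883169e-03,  8.99896150e+01]), 'force': array([-0.08209032,  0.29824097,  0.23102916]), 'wrist_torque': array([ 0.01642352,  0.00074174, -0.00102388]), 'opening': 0.9988409952413522}
scene {'fx': 525.3127563925052, 'fy': 525.3127563925052, 'cx': 326.69394031313857, 'cy': 240.98582599612266, 'position': array([0.10119621, 0.92205658, 0.76970912]), 'orientation': array([  46.79669434,   -1.21678482, -147.45605112]), 'shot': 1}
isolator [([0.4863, 0.0697, 0.0439], 0.79)]
handle_grip [([0.5049, 0.0587, 0.0691], 0.63)]
lamp [([0.4955, 0.221, 0.0195], 0.97), ([0.5065, 0.0531, 0.0694], 0.53)]
cap 
[... 751 characters left out ...]
.3634, 0.2444, 0.0371], 0.94), ([0.4949, 0.0297, 0.0443], 0.75)]
cup [([0.5615, 0.507, 0.0115], 0.88)]
wrist {'fx': 371.64829954431775, 'fy': 371.64829954431775, 'cx': 317.74006586766365, 'cy': 240.59838229188162, 'position': array([ 0.62566382, -0.07895376,  0.38403543]), 'orientation': array([-1.66210795e+01, -8.65872180e-03,  1.79987030e+02]), 'shot': 3}
isolator [([0.5195, 0.0354, 0.048], 0.97)]
handle_grip [([0.5017, 0.0414, 0.0687], 0.66)]
lamp [([0.5245, 0.1872, 0.0336], 0.57), ([0.5027, 0.045, 0.0696], 0.21)]
cap [([0.5196, 0.1827, 0.0588], 0.61)]
cap_rest []
driver [([0.6306, 0.0857, 0.0172], 0.76)]
loose_module [([0.5179, 0.1807, 0.0584], 0.6)]
cup [([0.5161, 0.181, 0.0589], 0.75)]
```

View pics/scene0.png

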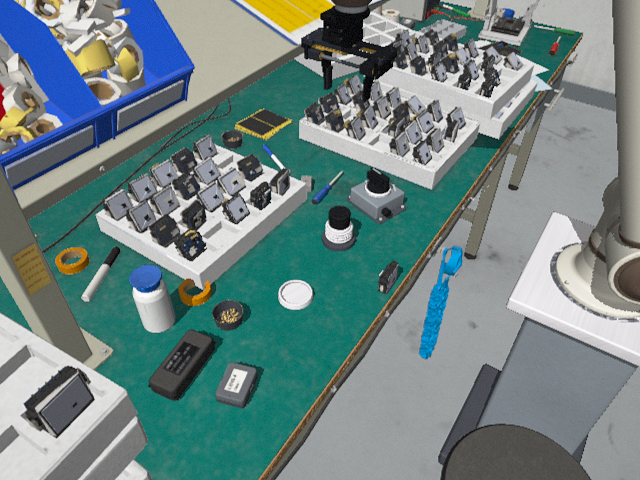

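View pics/side0.png

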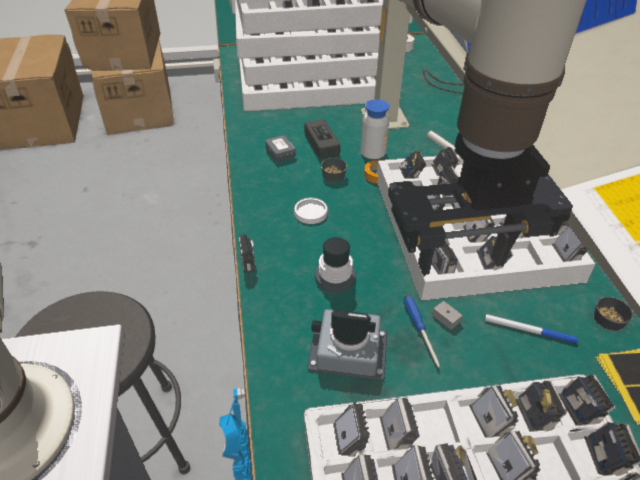

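View pics/wrist0.png

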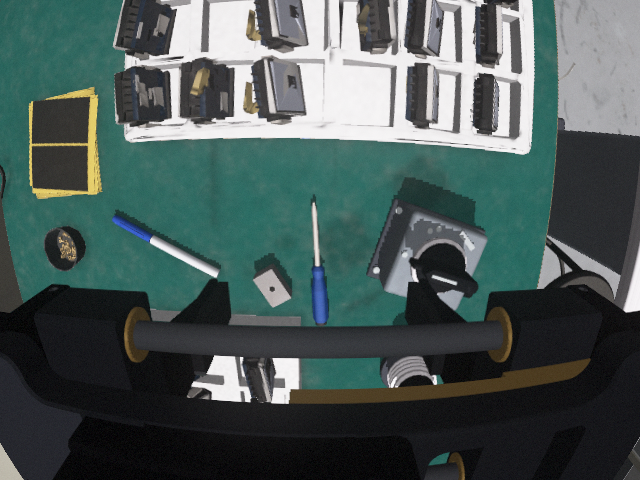

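The scene image shows the isolator at about (377,195), the capped lamp at (340,228), the rest at (296,294) and the cup at (228,315). I'll take a wrist view over the lamp and isolator, then fit known shapes to the masks.

```bash
cat > h.py <<'E'
from workcell import env
import numpy as np, cv2
from scipy.spatial.transform import Rotation as R
from scipy.optimize import minimize
def proj(f,P,wrist):
    P=np.atleast_2d(P)
    Rm=R.from_euler('xyz',f["orientation"],degrees=True).as_matrix()
    c=(P-f["position"])@Rm
    x,y,z=c[:,0],-c[:,1],-c[:,2]
    if wrist:
        r=np.hypot(x,y); th=np.arctan2(r,z); k=th/np.maximum(r,1e-9)
        return np.c_[f["cx"]+f["fx"]*x*k, f["cy"]+f["fy"]*y*k]
    return np.c_[f["cx"]+f["fx"]*x/z, f["cy"]+f["fy"]*y/z]
def unproj(f,uv,z,wrist):
    a=(uv[0]-f["cx"])/f["fx"]; b=(uv[1]-f["cy"])/f["fy"]
    if wrist:
        th=np.hypot(a,b); d=np.array([np.sin(th)*a/th,-np.sin(th)*b/th,-np.cos(th)])
    else: d=np.array([a,-b,-1])
    d=R.from_euler('xyz',f["orientation"],degrees=True).as_matrix()@d
    return f["position"]+d*(z-f["position"][2])/d[2]
t=np.linspace(0,2*np.pi,48,endpoint=False)
def cyl(x,y,r,z0,z1):
    return np.r_[[ (x+r*np.cos(a),y+r*np.sin(a),z) for a in t for z in (z0,z1)]]
def sil(f,P,wrist,S=4):
    uv=proj(f,P,wrist); m=np.zeros((480*1,640),np.uint8)
    cv2.fillConvexPoly(m,cv2.convexHull((uv*16).round().astype(np.int32)),1,shift=4)
    return m>0
def iou(a,b): return (a&b).sum()/max(1,(a|b).sum())
E
python3 - <<'E'
from h import *
import pickle
env.goto([0.505,0.235,0.30],[-90,0,90])
print(env.read_state()["clock"])
out={}
for n in ["scene","side","wrist"]:
    f=env.grab_frame(n); f["masks"]={}
    if n=="wrist": cv2.imwrite("pics/wrist1.png",f["image"])
    for th in ["cap","cap_rest","isolator","lamp","handle_grip"]:
        if n=="wrist" and th=="cap_rest": continue
        r=env.trace(f,th)
        if r: f["masks"][th]=r[0]["mask"]; m=r[0]["mask"]; ys,xs=np.nonzero(m); print(n,th,r[0]["score"],m.sum(),xs.mean(),ys.mean())
    out[n]=f
pickle.dump(out,open("v1.pkl","wb"))
for th,r,z0,z1,g in [("cap",.0225,.049,.079,(.51,.2)),("cap_rest",.034,0,.012,(.5,.385))]:
    for cams in (["scene"],["side"],["wrist"],["scene","side"]):
        if not all(th in out[c]["masks"] for c in cams): continue
        fun=lambda p:-sum(iou(out[c]["masks"][th],sil(out[c],cyl(p[0],p[1],r,z0,z1),c=="wrist")) for c in cams)
        b=minimize(fun,g,method="Nelder-Mead",options=dict(initial_simplex=[g,(g[0]+.02,g[1]),(g[0],g[1]+.02)],xatol=1e-4,fatol=1e-4))
        print(th,cams,b.x.round(4),b.fun)
print(env.read_state()["clock"])
E
```

```text
2.4167
scene cap 0.63 480 339.1666666666667 216.96875
scene cap_rest 0.93 810 295.07283950617284 294.08395061728396
scene isolator 0.96 1956 376.9171779141104 196.28169734151328
scene lamp 0.73 2022 376.986646884273 196.595450049456
scene handle_grip 0.79 455 377.11208791208793 180.76483516483518
side cap 0.75 678 335.5958702064897 252.19616519174042
side isolator 0.8 4598 348.1531100478469 344.76620269682473
side lamp 0.71 1018 334.72003929273086 277.27996070726914
side handle_grip 0.65 1147 350.42458587619876 326.5693112467306
wrist cap 0.87 1469 311.5650102110279 177.0565010211028
wrist isolator 0.56 7431 320.7184766518638 45.95586058403983
wrist lamp 0.72 1178 313.88200339558574 162.3327674023769
wrist handle_grip 0.88 1854 318.4757281553398 37.122437971952536
cap ['scene'] [0.5108 0.2054] -0.9230769230769231
cap ['side'] [0.5093 0.2043] -0.8748387096774194
cap ['wrist'] [0.5125 0.2029] -0.9321065989847716
cap ['scene', 'side'] [0.5109 0.2038] -1.7966253101736973
cap_rest ['scene'] [0.4971 0.3863] -0.8644610458911419
3.2667
```

View pics/wrist1.png

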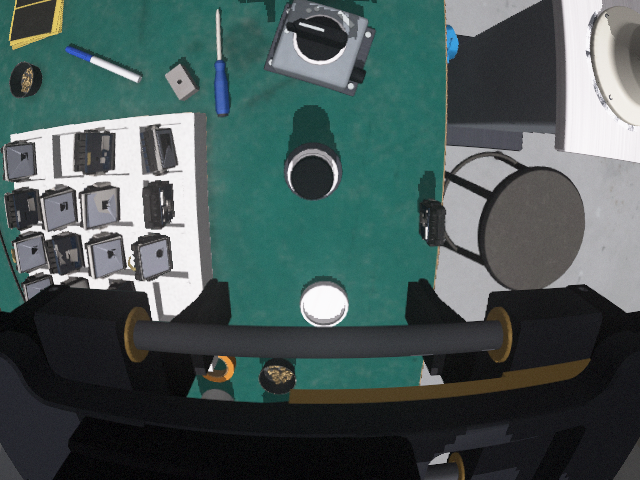

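The wrist image shows the cap at about (312,177), the rest at (324,303) and the handle at (318,38), with its nose pointing image-left toward the single pip. Next I'll get the rest from the wrist image and fit the isolator's position and yaw.

Run:
```python
from h import *
import pickle
o=pickle.load(open("v1.pkl","rb"))
f=o["wrist"]
im=f["image"]; m=(im.min(2)>130).astype(np.uint8)
m[:270]=0;m[:,:290]=0;m[:,365:]=0;m[330:]=0
n,l,s,c=cv2.connectedComponentsWithStats(m); k=1+np.argmax(s[1:,4]); 
cnt,_=cv2.findContours((l==k).astype(np.uint8),0,1); msk=np.zeros((480,640),np.uint8); cv2.fillConvexPoly(msk,cv2.convexHull(max(cnt,key=len)),1)
print(s[k],unproj(f,(324,303),.012,True))
g=(.5,.386)
for nm,fr,mk,w in [("wrist",f,msk>0,True)]:
    fun=lambda p:-iou(mk,sil(fr,cyl(p[0],p[1],.034,0,.012),w))
    b=minimize(fun,g,method="Nelder-Mead",options=dict(initial_simplex=[g,(.51,.386),(.5,.396)],xatol=1e-4,fatol=1e-4)); print(b.x,b.fun)
# isolator crop zoom
cv2.imwrite("pics/iso_w.png",cv2.resize(im[0:110,240:400],None,fx=5,fy=5,interpolation=2))
cv2.imwrite("pics/iso_s.png",cv2.resize(o["side"]["image"][300:385,300:400],None,fx=6,fy=6,interpolation=2))
# isolator fit box+handle union hull of box top with mask from side & scene
def box(x,y,a):
    return np.array([(x+np.cos(a)*u-np.sin(a)*v,y+np.sin(a)*u+np.cos(a)*v,z) for u in(-.045,.045) for v in(-.045,.045) for z in(0,.042)])
def foot(x,y,a):
    return np.array([(x+np.cos(a)*u-np.sin(a)*v,y+np.sin(a)*u+np.cos(a)*v,z) for u in(-.058,.058) for v in(-.03,.03) for z in(0,.004)])
def ms(fr,p,w):
    return sil(fr,box(*p),w)|sil(fr,foot(*p),w)|sil(fr,cyl(p[0],p[1],.030,.042,.056),w)
def hb(p,h):
    a=h; pts=[]
    for u,v in((.037,.002),(.037,-.002),(.02,.007),(.02,-.007),(-.02,.007),(-.02,-.007),(-.029,.002),(-.029,-.002)):
        for z in(.05,.088): pts.append((p[0]+np.cos(a)*u-np.sin(a)*v,p[1]+np.sin(a)*u+np.cos(a)*v,z))
    return np.array(pts)
for cams in (["scene"],["side"],["scene","side"],["scene","side","wrist"]):
    best=None
    for a0 in (-.35,0,.35):
        fun=lambda p:-sum(iou(o[c]["masks"]["isolator"],ms(o[c],p,c=="wrist")|sil(o[c],hb(p,p[2]),c=="wrist")) for c in cams)
        g=np.array([.502,.045,a0])
        b=minimize(fun,g,method="Nelder-Mead",options=dict(initial_simplex=[g,g+[.015,0,0],g+[0,.015,0],g+[0,0,.3]],xatol=1e-4,fatol=1e-4))
        if best is None or b.fun<best.fun: best=b
    print(cams,best.x[:2],np.degrees(best.x[2]),best.fun)
```

```text
[ 300  285   49   42 1559] [0.49733753 0.37749675 0.012     ]
[0.49657349 0.38821741] -0.839493670886076
['scene'] [0.50074513 0.05423691] -22.787991476138178 -0.9140550807217473
['side'] [0.50061494 0.04925837] -17.408617478337312 -0.9151221566975569
['scene', 'side'] [0.50146568 0.04965781] -18.137085559850366 -1.813152764187396
['scene', 'side', 'wrist'] [0.50227383 0.04913058] -17.690443412966594 -2.73969062912421
```

View pics/iso_w.png

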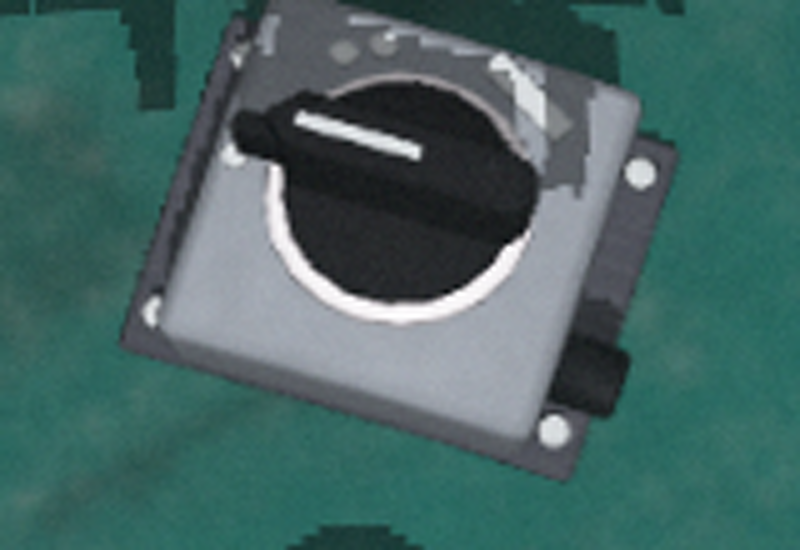

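View pics/iso_s.png

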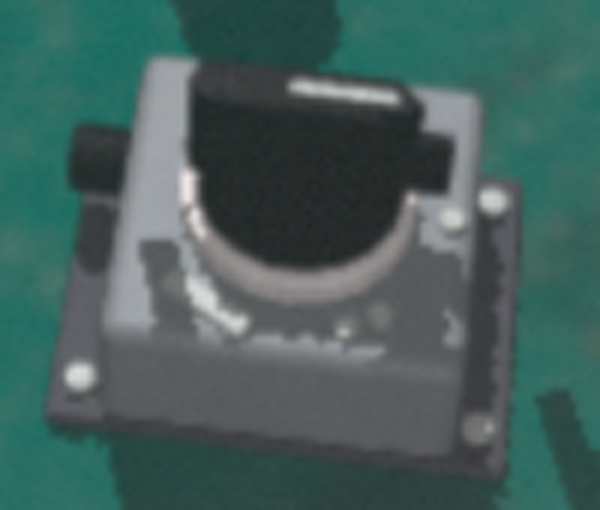

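```bash
cat > rest.py <<'E'
from h import *
def restfit(names,tag):
    for n in names:
        f=env.grab_frame(n); cv2.imwrite(f"pics/{n}_{tag}.png",f["image"])
        for d in env.search_frame(f,"cap_rest")[:1]: print(n,"search",d["xyz"],d["score"])
        r=env.trace(f,"cap_rest")
        if not r: print(n,"none"); continue
        mk=r[0]["mask"]; g=(.498,.385)
        fun=lambda p:-iou(mk,sil(f,cyl(p[0],p[1],.034,0,.012),n=="wrist"))
        b=minimize(fun,g,method="Nelder-Mead",options=dict(initial_simplex=[g,(.51,.385),(.498,.396)],xatol=1e-4,fatol=1e-4)); print(n,r[0]["score"],b.x,b.fun)
E
python3 - <<'E'
from rest import *
env.goto([0.505,0.40,0.28],[-90,0,90])
restfit(["wrist"],"r2")
env.goto([0.511,0.204,0.16],[-90,0,90])
restfit(["scene","side"],"r2")
print(env.read_state()["clock"],env.read_state()["position"])
E
```

```text
wrist search [0.4947, 0.3852, 0.0038] 0.59
wrist 0.98 [0.49799073 0.38325554] -0.9188002926115582
scene search [0.4976, 0.3877, 0.0056] 0.85
scene 0.76 [0.49823447 0.38400001] -0.880469583778015
side search [0.5019, 0.3794, 0.0045] 0.62
side 0.88 [0.4929668  0.38443335] -0.7213114754098361
5.3333 [0.51124603 0.20500922 0.16030945]
```

View pics/wrist_r2.png

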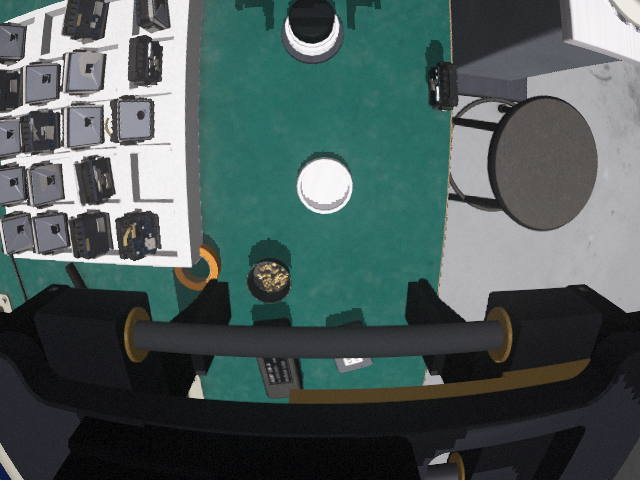

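View pics/side_r2.png

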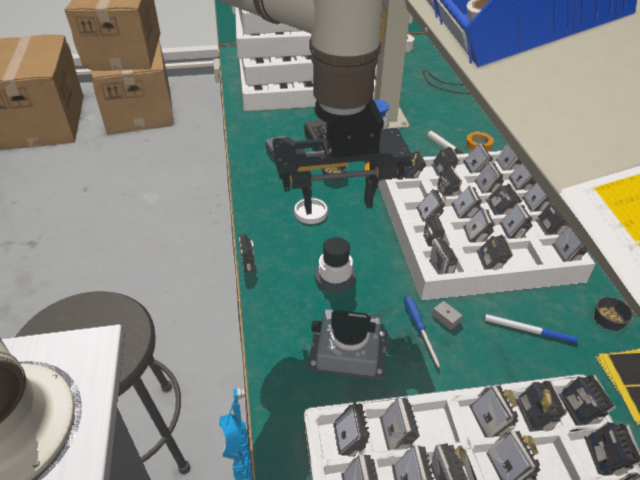

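The rest is at (0.498, 0.384): the wrist and scene fits agree, and the side view is partly hidden by a finger. Now I'll grasp the cap.

Run:
```python
from rest import *
st=lambda:(lambda s:print(round(s["clock"],2),s["position"].round(4),s["force"].round(1),round(s["opening"],3)))(env.read_state())
print(env.move_straight([0.511,0.204,0.0615],rate=0.1,force_limit=8)); st()
env.gripper_to(0.0,15); st()
env.move_straight([0.511,0.204,0.12],rate=0.06); st()
for n in ["scene","side"]:
    f=env.grab_frame(n); cv2.imwrite(f"pics/{n}_c.png",cv2.resize(f["image"][100:340,200:520],None,fx=2.5,fy=2.5))
```

```text
False
6.47 [0.5115 0.2043 0.0622] [0.1 0.  0.3] 1.004
7.25 [0.511  0.204  0.0615] [ 0.3  0.4 -0.3] 0.52
8.38 [0.5107 0.2038 0.1195] [-0.2  1.1 -1.2] 0.515
```

View pics/scene_c.png

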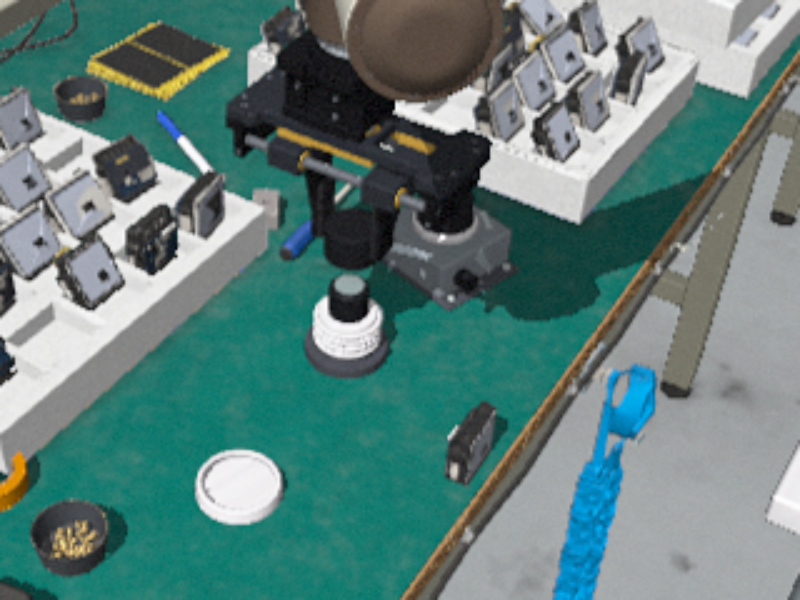

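View pics/side_c.png

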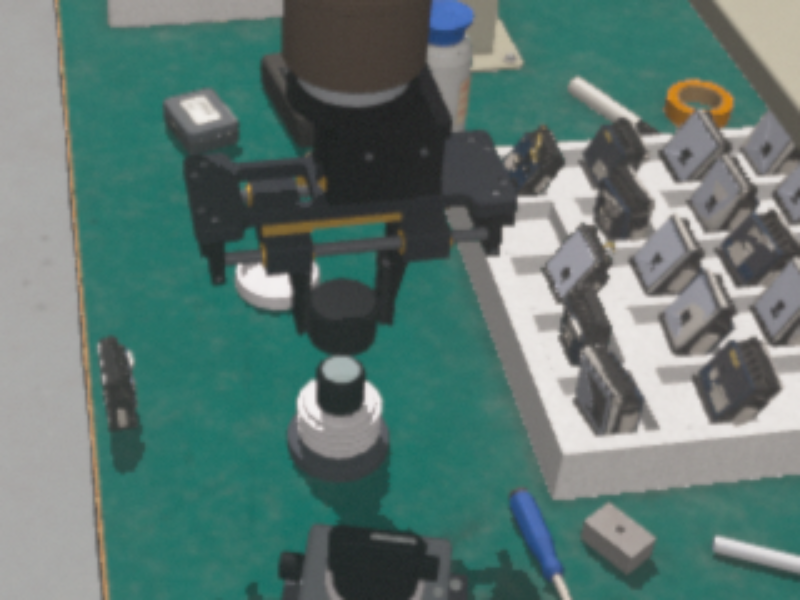

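The cap hangs level in the fingers, clear of the barrel in both views. Now I'll place it in the rest.

Run:
```python
from rest import *
st=lambda:(lambda s:print(round(s["clock"],2),s["position"].round(4),s["force"].round(1),round(s["opening"],3)))(env.read_state())
env.move_straight([0.498,0.384,0.12],rate=0.15); st()
env.move_straight([0.498,0.384,0.03],rate=0.08); env.dwell(0.15); st()
print(env.move_straight([0.498,0.384,0.0155],rate=0.02,force_limit=3)); st()
for n in ["scene","side"]:
    f=env.grab_frame(n); cv2.imwrite(f"pics/{n}_d.png",cv2.resize(f["image"][170:350,220:460],None,fx=3.3,fy=3.3))
```

```text
9.82 [0.498  0.3832 0.12  ] [-0.7  0.1 -0.4] 0.518
11.25 [0.4982 0.3843 0.0306] [-0.1  1.  -0.2] 0.515
True
11.89 [0.4978 0.3838 0.0165] [-0.6 -0.2  3.1] 0.514
```

View pics/scene_d.png

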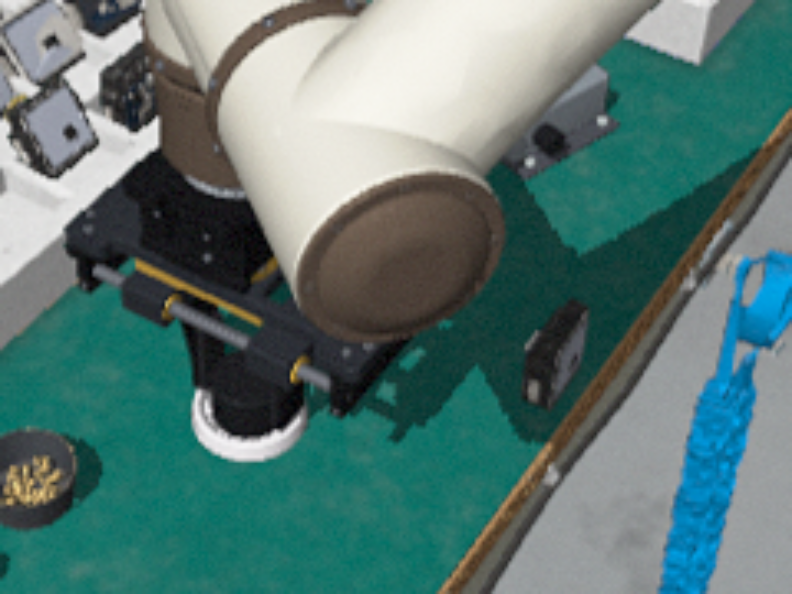

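View pics/side_d.png

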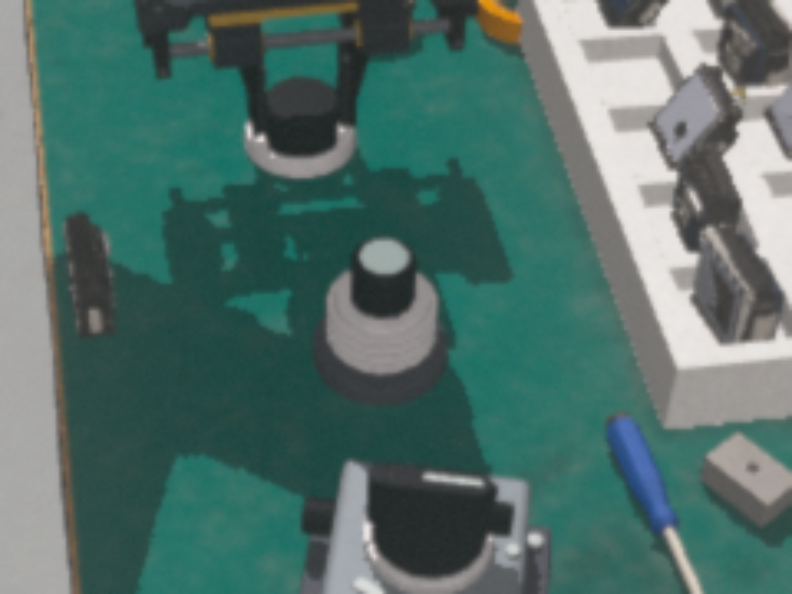

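The scene view shows the cap between the pads inside the dish, and contact came at exactly the expected height. I'll release it, check it, and re-measure the isolator from close up.

Run:
```python
from rest import *
import pickle
st=lambda:(lambda s:print(round(s["clock"],2),s["position"].round(4),s["force"].round(1),round(s["opening"],3)))(env.read_state())
env.gripper_to(0.8); st()
env.move_straight([0.498,0.384,0.12],rate=0.12); st()
env.goto([0.50,0.17,0.25],[-90,0,90]); env.dwell(0.3); st()
f=env.grab_frame("wrist"); cv2.imwrite("pics/wrist_i.png",f["image"])
f2=env.grab_frame("scene"); f3=env.grab_frame("side")
for n,g in(("scene",f2),("side",f3)): cv2.imwrite(f"pics/{n}_e.png",cv2.resize(g["image"][170:350,220:460],None,fx=3.3,fy=3.3))
for n,g in(("scene",f2),("side",f3)):
    r=env.trace(g,"cap")
    if r:
        fun=lambda p:-iou(r[0]["mask"],sil(g,cyl(p[0],p[1],.0225,.004,.034),False)); q=(.498,.384)
        b=minimize(fun,q,method="Nelder-Mead",options=dict(initial_simplex=[q,(.51,.384),(.498,.396)],xatol=1e-4,fatol=1e-4)); print(n,r[0]["score"],b.x,b.fun)
o={}
for th in("isolator","handle_grip"):
    r=env.trace(f,th); print(th,[d["score"] for d in r]); o[th]=r[0]["mask"] if r else None
pickle.dump((f,o),open("v2.pkl","wb"))
for yaw in(-17,163): 
    for d in(0,-60,-120): print(yaw+d,env.inverse_kinematics([.502,.049,.06],[-90,0,yaw+d]))
```

```text
12.73 [0.4972 0.3832 0.0156] [ 0.6  0.2 -0. ] 0.798
13.75 [0.4975 0.3835 0.1191] [ 0.2 -0.1 -0.2] 0.802
15.03 [0.4999 0.1707 0.2491] [ 0.4 -0.5  0.7] 0.801
scene 0.77 [0.49843506 0.38368433] -0.8747940691927513
side 0.63 [0.49624604 0.38377563] -0.8741007194244604
isolator [0.75]
handle_grip [0.88]
-17 [ 2.40457360e+01  2.12197324e+01 -2.82798690e+01 -2.54444375e-14
 -4.05003986e+01 -1.31045736e+02]
-77 [ 24.04573599  21.2197324  -28.27986898   0.         -40.50039863
 168.95426401]
-137 [ 2.40457360e+01  2.12197324e+01 -2.82798690e+01  2.54444375e-14
 -4.05003986e+01  1.08954264e+02]
163 [ 2.40457360e+01  2.12197324e+01 -2.82798690e+01  2.54444375e-14
 -4.05003986e+01  4.89542640e+01]
103 [ 24.04573599  21.2197324  -28.27986898   0.         -40.50039863
 -11.04573599]
43 [ 2.40457360e+01  2.12197324e+01 -2.82798690e+01 -2.54444375e-14
 -4.05003986e+01 -7.10457360e+01]
```

View pics/wrist_i.png

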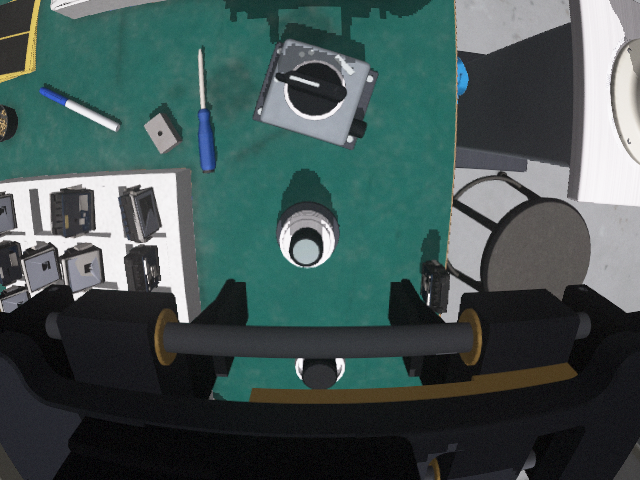

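View pics/scene_e.png

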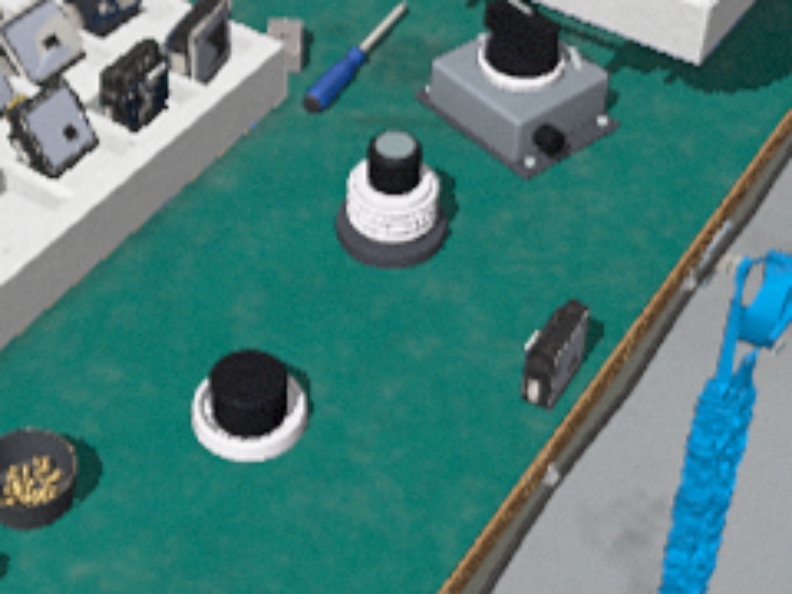

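View pics/side_e.png

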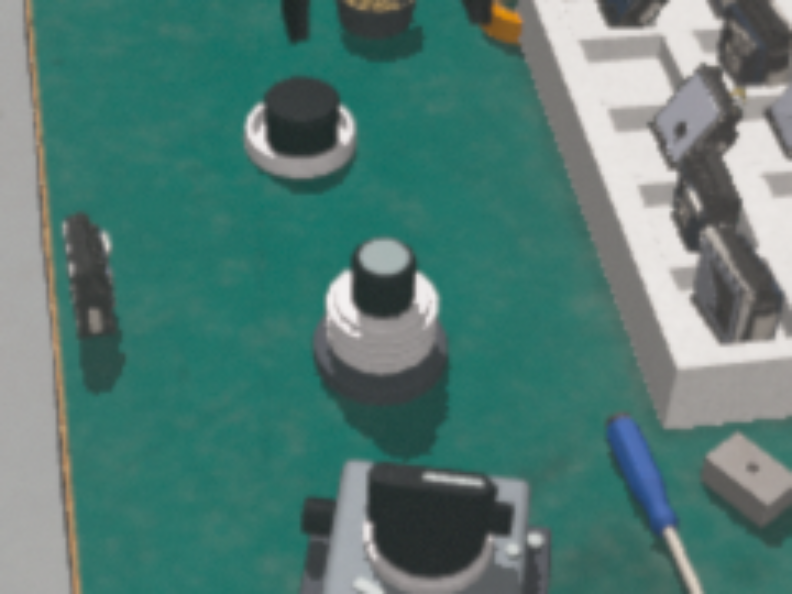

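The cap stands upright and centred in the dish in both views. Next is the isolator fit from the close wrist view, where the box is at about (316,92).

Run:
```python
from h import *
import pickle
f,o=pickle.load(open("v2.pkl","rb"))
im=f["image"]
# white line on handle top (z=.088)
sub=im[60:110,270:350]; 
cv2.imwrite("pics/hz.png",cv2.resize(im[30:155,240:390],None,fx=5,fy=5,interpolation=2))
def rect(x,y,a,U,V,zs): return np.array([(x+np.cos(a)*u-np.sin(a)*v,y+np.sin(a)*u+np.cos(a)*v,z) for u in U for v in V for z in zs])
def ms(p):
    return sil(f,rect(*p,(-.045,.045),(-.045,.045),(0,.042)),True)|sil(f,rect(*p,(-.058,.058),(-.035,.035),(0,.004)),True)|sil(f,cyl(p[0],p[1],.030,.042,.056),True)|sil(f,rect(*p,(-.028,.036),(-.006,.006),(.05,.088)),True)
for fn,nm in ((lambda p:-iou(o["isolator"],ms(p)),"iso"),(lambda p:-iou(o["handle_grip"],sil(f,cyl(p[0],p[1],.026,.05,.056),True)|sil(f,np.r_[rect(*p,(-.029,.020),(-.007,.007),(.056,.088)),rect(*p,(.037,),(-.002,.002),(.056,.088))],True)),"handle")):
    g=np.array([.502,.049,-.3]); b=minimize(fn,g,method="Nelder-Mead",options=dict(initial_simplex=[g,g+[.01,0,0],g+[0,.01,0],g+[0,0,.2]],xatol=1e-4,fatol=1e-4))
    print(nm,b.x[:2],np.degrees(b.x[2]),b.fun)
# white collar centre (z=.05, r=.03): overlay
v=im.copy()
for P,c in((cyl(*b.x[:2],.030,.05,.05)[::2],(0,0,255)),):
    for u in proj(f,P,True): cv2.circle(v,tuple(int(round(k)) for k in u),0,c,-1)
for u in proj(f,np.array([[b.x[0]+np.cos(b.x[2])*k,b.x[1]+np.sin(b.x[2])*k,.088] for k in np.linspace(-.029,.037,12)]),True): cv2.circle(v,tuple(int(round(k)) for k in u),0,(0,255,0),-1)
cv2.imwrite("pics/hz2.png",cv2.resize(v[30:155,240:390],None,fx=5,fy=5,interpolation=0))
```

```text
iso [0.50283312 0.04934868] -17.52673148632704 -0.9401602664169009
handle [0.50369121 0.04885419] -18.131474343504124 -0.9038039502560351
```

View pics/hz2.png

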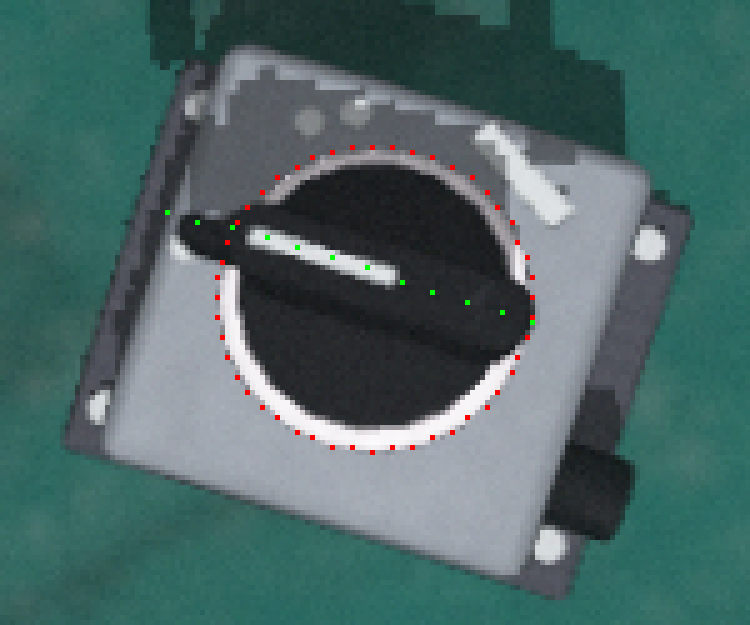

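The overlay matches the collar and the handle's white line. The axis is at about (0.5025, 0.049), yaw about -17.5°. Now I'll grip the handle.

Run:
```python
from rest import *
st=lambda:(lambda s:print(round(s["clock"],2),s["position"].round(4),s["tool_rot"].round(1),s["force"].round(1),s["wrist_torque"].round(2),round(s["opening"],3)))(env.read_state())
X,Y,W=.5025,.049,162.5
env.goto([X,Y,.15],[-90,0,W]); env.gripper_to(.5); st()
print(env.move_straight([X,Y,.061],rate=.1,force_limit=8)); env.dwell(.1); st()
env.gripper_to(0,20); env.dwell(.2); st()
for n in ["scene","side"]:
    f=env.grab_frame(n); cv2.imwrite(f"pics/{n}_g.png",cv2.resize(f["image"][120:380,260:460],None,fx=3,fy=3)[:600])
```

```text
17.47 [0.5025 0.049  0.15  ] [-90.   -0.  162.5] [ 0.1 -0.5 -0.6] [-0.08  0.05 -0.02] 0.499
False
18.61 [0.503  0.0492 0.0617] [-9.010e+01  1.000e-01  1.625e+02] [-0.3 -0.7 -0. ] [-0.12  0.06  0.02] 0.5
19.43 [0.5026 0.0492 0.0611] [-90.    0.  162.5] [-0.7  1.3  0.3] [ 0.33  0.14 -0.07] 0.158
```

View pics/side_g.png

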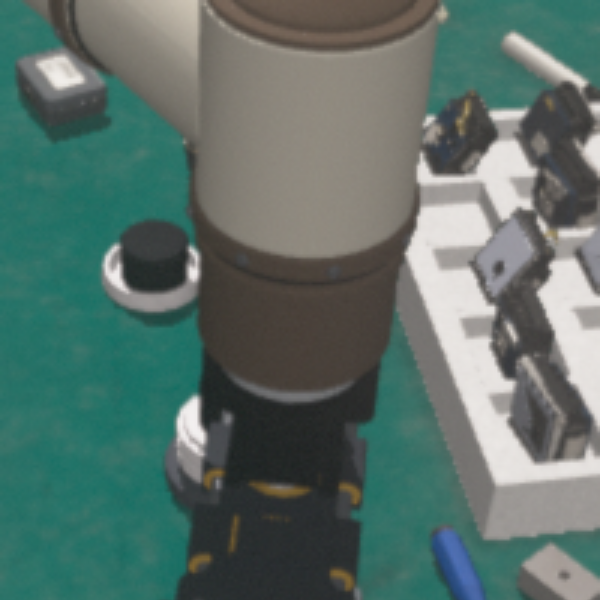

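The opening reads 13.7 mm, which matches the 14 mm bar, and the lateral force is only about 1.5 N. I'll press and turn.

Run:
```python
from rest import *
st=lambda:(lambda s:print(round(s["clock"],2),s["position"].round(4),s["tool_rot"].round(1),s["force"].round(1),s["wrist_torque"].round(2),round(s["opening"],3)))(env.read_state())
X,Y,W=.5025,.049,162.5
env.gripper_to(0,45); st()
print(env.move_straight([X,Y,.0525],rate=.02,force_limit=20)); st()
env.dwell(.2); st()
```

```text
19.75 [0.5026 0.0491 0.0611] [-90.    0.  162.5] [-1.3  2.6  0.9] [ 0.39  0.24 -0.01] 0.154
False
20.32 [0.5027 0.0491 0.0537] [-90.    0.  162.5] [-4.3  2.3 10.3] [ 0.6   1.14 -0.07] 0.156
20.52 [0.5027 0.0491 0.0538] [-90.    0.  162.5] [-4.6  2.7  9.8] [ 0.61  1.15 -0.06] 0.156
```

Run:
```python
from rest import *
st=lambda:(lambda s:print(round(s["clock"],2),s["position"].round(4),s["tool_rot"].round(1),s["force"].round(1),s["wrist_torque"].round(2),round(s["opening"],3)))(env.read_state())
X,Y,W=.5025,.049,162.5
print(env.move_straight([X,Y,.0510],rate=.02,force_limit=12)); env.dwell(.15); st()
env.goto([X,Y,.0510],[-90,0,W-10]); env.dwell(.1); st()
```

```text
False
20.93 [0.5027 0.0491 0.0534] [-9.000e+01  1.000e-01  1.626e+02] [-6.3  3.9 17.7] [ 0.71  2.04 -0.04] 0.156
21.32 [0.5027 0.0492 0.0534] [-9.000e+01  1.000e-01  1.526e+02] [-6.1  3.1 18.2] [ 0.84  2.05 -0.06] 0.155
```

It is at the hard stop and turns freely, with a moment of about 0.06 N·m. I'll continue to pre-charge.

Run:
```python
from rest import *
st=lambda:(lambda s:print(round(s["clock"],2),s["position"].round(4),s["tool_rot"].round(1),s["force"].round(1),s["wrist_torque"].round(2),round(s["opening"],3)))(env.read_state())
X,Y,W=.5025,.049,162.5
env.goto([X,Y,.0510],[-90,0,W-35]); st()
env.goto([X,Y,.0510],[-90,0,W-60]); env.dwell(.15); st()
env.move_straight([X,Y,.0611],rate=.03); env.dwell(.2); st()
f=env.grab_frame("scene"); cv2.imwrite("pics/scene_p.png",cv2.resize(f["image"][120:320,280:480],None,fx=3,fy=3))
```

```text
21.82 [0.5028 0.0493 0.0534] [-90.1   0.  127.6] [-6.9  3.3 17.7] [ 0.97  2.02 -0.04] 0.157
22.47 [0.5029 0.0494 0.0534] [-90.1   0.  102.6] [-5.7  3.2 17.9] [1.05 1.93 0.02] 0.156
23.15 [0.5029 0.0493 0.0611] [-90.   -0.  102.5] [ 0.2  5.3 -0.3] [ 1.41 -0.04 -0.02] 0.158
```

View pics/scene_p.png

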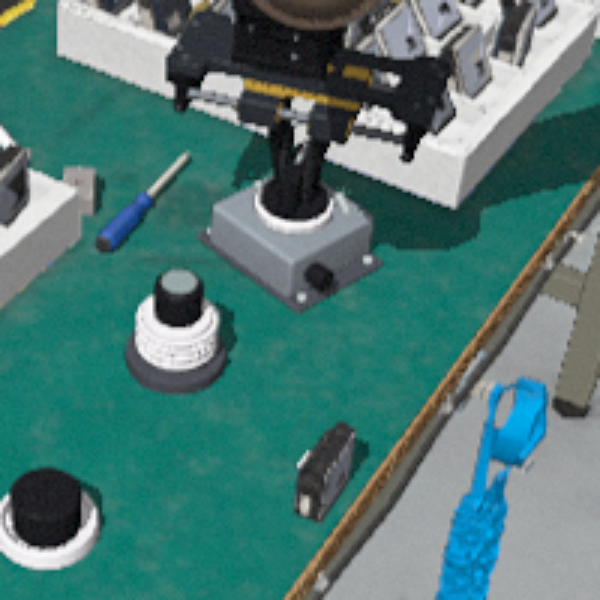

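At the up height the vertical force is zero, which fits a sprung-up handle. I'll let go, back off, wait and check.

Run:
```python
from rest import *
st=lambda:(lambda s:print(round(s["clock"],2),s["position"].round(4),s["tool_rot"].round(1),s["force"].round(1),s["wrist_torque"].round(2),round(s["opening"],3)))(env.read_state())
X,Y,W=.5025,.049,162.5
env.gripper_to(.5); st()
env.move_straight([X,Y,.20],rate=.2); st()
env.dwell(1.0)
for n in("scene","side"):
    f=env.grab_frame(n); c=(480 and (f["image"][140:240,320:430] if n=="scene" else f["image"][290:390,295:405]))
    cv2.imwrite(f"pics/{n}_q.png",cv2.resize(c,None,fx=5,fy=5,interpolation=2))
    r=env.search_frame(f,"handle_grip"); print([(d["xyz"],d["score"]) for d in r[:1]])
```

```text
24.01 [0.5025 0.049  0.0611] [-90.    0.  102.5] [0.6 0.5 0.4] [-0.03 -0.01 -0.02] 0.501
24.85 [0.5016 0.0488 0.1989] [-89.9  -0.  102.5] [0.1 0.2 0.7] [-0.01  0.05 -0.03] 0.501
[([0.4977, 0.056, 0.0606], 0.68)]
[([0.4981, 0.0427, 0.0655], 0.71)]
```

View pics/scene_q.png

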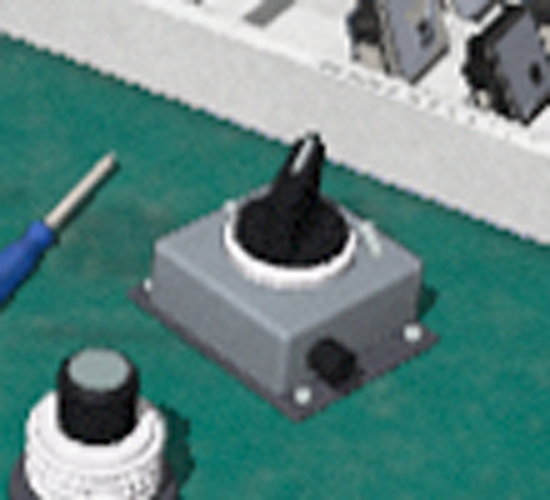

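View pics/side_q.png

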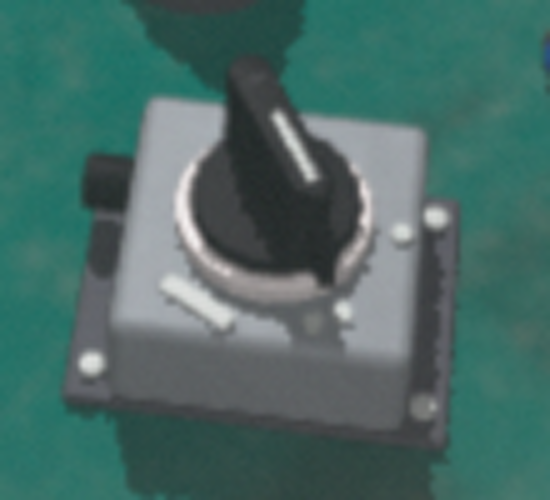

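The nose points at the two pips and the handle stands up clear of the fingers, so pre-charge is latched. Second stage, to on.

Run:
```python
from rest import *
st=lambda:(lambda s:print(round(s["clock"],2),s["position"].round(4),s["tool_rot"].round(1),s["force"].round(1),s["wrist_torque"].round(2),round(s["opening"],3)))(env.read_state())
X,Y,W=.5027,.0492,102.5
env.move_straight([X,Y,.061],rate=.15,force_limit=8); st()
env.gripper_to(0,45); st()
print(env.move_straight([X,Y,.0510],rate=.02,force_limit=22)); env.dwell(.15); st()
env.goto([X,Y,.0510],[-90,0,W-8]); env.dwell(.1); st()
```

```text
27.12 [0.5034 0.0495 0.0617] [-90.1  -0.  102.5] [ 0.1  0.1 -0.8] [-0.05 -0.02 -0.02] 0.499
27.75 [0.5029 0.0492 0.0612] [-90.    0.  102.5] [ 0.4 -0.4  0.6] [ 0.07  0.04 -0.01] 0.154
True
28.38 [0.503  0.0492 0.0543] [-9.000e+01  1.000e-01  1.026e+02] [-2.1  1.1  9. ] [ 0.29  0.91 -0.07] 0.157
28.74 [0.5031 0.0493 0.0536] [-90.1   0.   94.6] [-5.6  0.6 18.4] [ 0.2   1.84 -0.03] 0.157
```

Run:
```python
from rest import *
st=lambda:(lambda s:print(round(s["clock"],2),s["position"].round(4),s["tool_rot"].round(1),s["force"].round(1),s["wrist_torque"].round(2),round(s["opening"],3)))(env.read_state())
X,Y,W=.5027,.0492,102.5
env.goto([X,Y,.0510],[-90,0,W-35]); st()
env.goto([X,Y,.0510],[-90,0,W-60]); env.dwell(.15); st()
env.move_straight([X,Y,.0611],rate=.03); env.dwell(.2); st()
env.gripper_to(.5); st()
env.move_straight([X,Y,.20],rate=.2); env.dwell(.5); st()
for n in("scene","side"):
    f=env.grab_frame(n); c=(f["image"][140:240,320:430] if n=="scene" else f["image"][290:390,295:405])
    cv2.imwrite(f"pics/{n}_z.png",cv2.resize(c,None,fx=5,fy=5,interpolation=2))
    cv2.imwrite(f"pics/{n}_full.png",f["image"])
```

```text
29.27 [0.5031 0.0493 0.0535] [-90.1  -0.   67.6] [-5.4  1.4 17.7] [ 0.21  1.74 -0.08] 0.153
29.92 [0.5032 0.0493 0.0536] [-90.1  -0.1  42.6] [-5.4  0.3 16.9] [ 0.13  1.6  -0.06] 0.155
30.6 [0.5031 0.0493 0.0612] [-90.   -0.   42.5] [ 0.8 -1.4  1.1] [-0.27 -0.4  -0.02] 0.16
31.41 [0.5027 0.0492 0.0611] [-90.   -0.   42.5] [0.3 0.3 0.6] [-0.02 -0.08 -0.03] 0.498
32.75 [0.5026 0.0492 0.1998] [-90.    0.   42.5] [-0.  -0.2  0.1] [ 0.02 -0.07 -0.04] 0.505
```

View pics/scene_z.png

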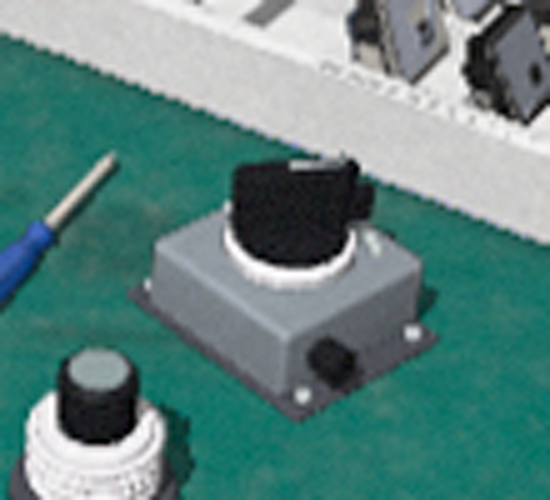

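View pics/side_z.png

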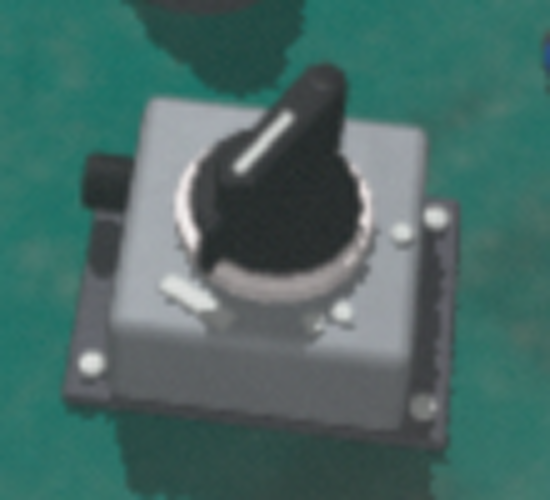

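View pics/side_full.png

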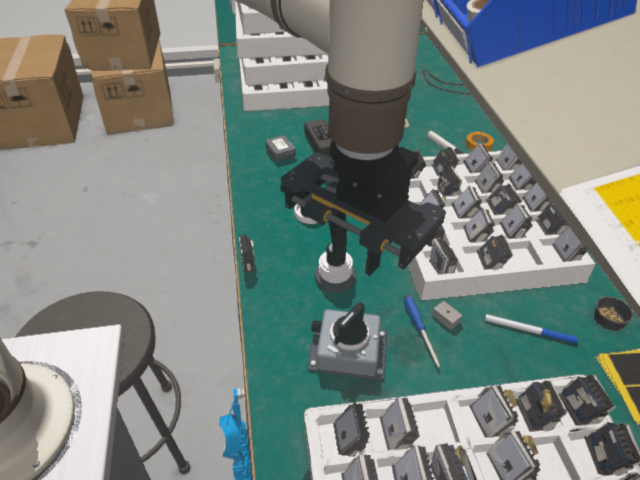

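The nose points at the bar. I'll check numerically that the handle is up, then hand in.

Run:
```python
from h import *
def rect(x,y,a,U,V,zs): return np.array([(x+np.cos(a)*u-np.sin(a)*v,y+np.sin(a)*u+np.cos(a)*v,z) for u in U for v in V for z in zs])
for n in("scene","side"):
    f=env.grab_frame(n); r=env.trace(f,"handle_grip"); m=r[0]["mask"]
    for dz in(0,-.004,-.0075):
        def fn(p): return -iou(m,sil(f,cyl(p[0],p[1],.026,.050,.056+dz),False)|sil(f,np.r_[rect(*p,(-.025,.020),(-.007,.007),(.050,.088+dz)),rect(*p,(.037,-.029),(-.003,.003),(.056,.078+dz))],False))
        g=np.array([.5025,.049,np.radians(-137.5)])
        b=minimize(lambda q:fn(np.array([q[0],q[1],q[2]])),g,method="Nelder-Mead",options=dict(initial_simplex=[g,g+[.004,0,0],g+[0,.004,0],g+[0,0,.15]],xatol=1e-4,fatol=1e-4))
        print(n,dz,b.x[:2].round(4),np.degrees(b.x[2]).round(1),-b.fun,"fixed",-fn(g))
    r=env.trace(f,"cap"); print("cap",[d["score"] for d in r])
```

```text
scene 0 [0.5036 0.0514] -137.3 0.9336569579288025 fixed 0.8759811616954474
scene -0.004 [0.5038 0.0504] -131.8 0.9210084033613445 fixed 0.8774509803921569
scene -0.0075 [0.505  0.0471] -133.2 0.8821548821548821 fixed 0.8295081967213115
cap [0.95]
side 0 [0.501  0.0483] -134.3 0.9324444444444444 fixed 0.9138082673702727
side -0.004 [0.5018 0.0504] -134.8 0.9520295202952029 fixed 0.9016100178890877
side -0.0075 [0.5013 0.0512] -134.0 0.9466292134831461 fixed 0.87151841868823
cap [0.58]
```

The image check doesn't settle up versus 4 mm in. A light touch on the handle top will: 88 mm if up, about 84 mm if not. I'll keep it below the 7 N spring preload.

Run:
```python
from h import *
st=lambda:(lambda s:print(round(s["clock"],2),s["position"].round(4),s["force"].round(1)))(env.read_state())
X,Y=.5027,.0492
env.gripper_to(0,10)
env.move_straight([X,Y,.10],rate=.12); env.dwell(.3); st()
print(env.move_straight([X,Y,.080],rate=.01,force_limit=3)); st()
env.move_straight([X,Y,.22],rate=.15); env.dwell(.3); st()
for n in("scene","side"):
    f=env.grab_frame(n); cv2.imwrite(f"pics/{n}_end.png",f["image"])
```

```text
35.41 [0.503  0.0493 0.1005] [ 1.  -1.3  0.4]
True
36.61 [0.5028 0.0492 0.0884] [-1.2  0.6  6.6]
37.94 [0.5025 0.0491 0.2195] [ 0.4  0.5 -0.2]
```

View pics/scene_end.png

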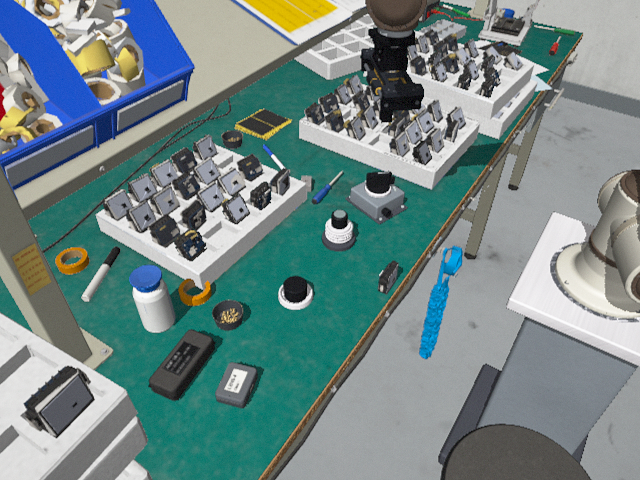

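Contact came at 88.4 mm, so the handle is fully up. The image shows the cap in its rest at about (296,291), the handle at on (379,182), the screwdriver, module and cup where they were, and the arm clear of everything. Handing in.

Run:
```python
from workcell import env
print(env.close_job()); print(env.read_state()["clock"])
```

```text
the job is handed in; nothing more can be done
None
the job is handed in; nothing more can be done
```

The test light is in service and the job is handed in, at about 38 s of the 64 s allowed; no verdict was reported.

- **Cap:** I lifted it off the light and set it down in its rest with light contact, at the expected height. After release, image fits put it about 2 mm or less from the measured centre of the rest, standing upright.
- **Pre-charge:** I pressed the handle to its hard stop, turned it 60° clockwise and let it spring up. The hand was off it for well over a second, and pictures showed the nose at the two pips.
- **On:** I pressed and turned it a further 60°, and the nose points at the bar. I never turned it while it was up.
- **Handle up at the end:** fitting the handle's height in the images did not settle this. The scene view favoured up and the side view slightly favoured 4 mm in. A light touch on the handle top met it at 88.4 mm, which confirms it is up (88 mm expected). That touch peaked at about 6.6 N, just under the 7 N spring.
- **At the end:** the screwdriver, camera module and parts cup look unmoved, and the arm stands clear of everything.

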